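# Click the flat battery pack into the bench charger

## Task

On the workshop bench stand two battery packs; put the flat one, with the red lamp on top, on charge. Lower it upright into the bay of the bench charger, in line with the bay, and press it down fully home so that it pushes the orange spring catch aside and the catch clicks back over its shoulder, then let go of it. Leave the pack with the green lamp standing where it is.

Things in the scene. Friction and masses are not known exactly. Their poses are not given: they have to be found in the camera images.
- flat_pack_center (a point): Pack with RED lamp (28 x 20 mm, on top): black, yellow band, 0.3-0.5 kg, loose, upright, 85 mm tall. Base 76 (x) x 56 (y) x 45 high; centred on it a grip block 44 (x) x 36 (y) x 40 high, leaving a flat shoulder all round 45 mm up. Grip the block from above across y, fingertips above the shoulder. Point: centre, 42.5 mm above underside, 22.5 below the block's middle; z up. Same turned half round.
- full_pack_center (a point): Battery pack with a GREEN lamp on top (charged), otherwise the same as the flat pack. It must stay standing where it is. The point is its centre, half-way up.
- charger_bay (a point): Fixed bench charger, grey, 170 x 100 mm; open-topped bay 82 (x) x 62 (y) mm, yellow funnel mouth flaring about 10 mm a side, rim 41 mm above the bay floor. Point: centre of bay floor, 12 mm above the bench; x along the bay towards the catch, z up. The pack enters from above, its x along the bay's x (either way round); home, it stands on the floor, centre 42.5 mm above this point.
- catch (a joint): Orange spring catch at the bay's +x end, slides outward 0 to 0.012 m; 0 = sprung in. Its ramp runs from 81 mm above the bay floor down to a nose 32 mm from the bay's centre, 47 mm up. An entering pack meets it about 60 mm up and pushes it out 3 to 6 mm; it snaps back in the last 2 to 4 mm. The ramp takes about 10 to 15 N beyond the pack's weight, then 1 to 5 N: press until it is on the floor.

How it is judged:
On the way:
1. the flat pack, over the bay, pushes the catch aside (value of joint catch above 0.0015 m and horizontal distance between flat_pack_center and charger_bay below 0.02 m).
At the end, for the whole second after the job is handed in: The red-lamp pack is in the bay, released: centre within 10 mm of the bay's centre line and at most 5 mm above its seated height, upright within 7 degrees, in line with the bay within 10 degrees (either way round), and the catch has sprung back to within 2 mm of fully in (z of flat_pack_center in the frame of charger_bay between 0.036 and 0.0475 m and horizontal distance between flat_pack_center and charger_bay below 0.01 m and angle between the z axis of flat_pack_center and the z axis of charger_bay, either way round below 0.12 rad and angle between the x axis of flat_pack_center and the x axis of charger_bay, either way round below 0.17 rad and value of joint catch below 0.002 m); the robot touches nothing.
It fails at once if the pack with the green lamp was moved more than 30 mm or tipped (distance of full_pack_center from where it was at the start of the episode above 0.03 m or angle between full_pack_center's own z axis and vertical above 0.5 rad).
It also fails if it takes over 40 s, if anything falls off the work surface, if the arm or the gripper's body presses on something with over 40 N, if the wrist force passes 120 N, or if a joint passes its speed limit or range.

## Robot

A 7-joint arm with a two-finger parallel gripper is mounted at the origin on the work surface. World frame = base frame: x ahead of the robot, y to its left, z up, the work surface at z = 0. Lengths are in m, angles in rad, forces in N, time in s.
With the tool pointing down it reaches from about 0.425 to 0.875 m from the base axis. Payload 4.7 kg.
Tool frame: the origin (TCP) lies at the very end of the fingers, on their centre line; the grasp point (between the pads) lies 19 mm behind it; x points along the fingers, z is the direction in which the jaws open and shut, and the axes are right-handed (so a half turn about x gives the same grasp; the last joint's range is limited). The gripper opens to 87 mm and grips with 3 to 60 N. Pads are 19 mm wide; open, the fingers measure 117 mm over their backs; the gripper's body (75 mm by 190 mm) begins 51 mm behind the grasp point.
Start: joints at [-1.262, 0.321, -0.07, 1.45, 0.023, 1.371, -0.057], TCP at [0.189, 0.622, 0.185] pointing down, gripper open.
Joint ranges: [-2.86, 2.86], [-0.3, 2.09], [-1.38, 1.24], [0.06, 2.45], [-1.56, 4.7], [0.09, 2.05], [-2.69, 2.69]. Speed limits (rad/s): [2.57, 2.57, 3.14, 3.14, 3.14, 3.14, 3.14].

## Interface

Orientations are given as a rotation vector (axis times angle).
In Python, from bench import telemetry, viewer, workorder gives the robot as it stands.
- The arm moves only by the shell command python3 -m creep 'ROWS' [FORCE]. ROWS is JSON, a list of rows, each an object of numbers: "fingers": the opening, from 0 (shut) to 1 (fully open); "x", "y", "z": the shift along the tool's x, y, z in units of 40 mm (1.0 is 40 mm); "twist": the turn about the tool's x in units of 5 degrees (1.0 is 5 degrees). In form: [{"fingers": .., "x": .., "y": .., "z": .., "twist": ..}, ...]. A call has 1 to 20 rows; each row is the pose to reach, as a shift and turn from the pose commanded when the call began, along the tool's axes at that moment; what a row does not reach only later rows make up. A row lasts 1/12 s, in which the tool goes at most 41.7 mm and 7.16 degrees, less where a joint would pass 70% of its speed; a pose out of reach is approached as far as the arm can. A call with a gripper value outside its range is refused whole. The fingers move at their own pace and stop on an object; FORCE is the grip in N (left out, the last holds). Time passes only in rows, so rows that repeat a pose let the fingers close. It gives the time, the measured TCP pose, the force and the opening at its end, in the units of the state.
- telemetry.get_state(): the state, without advancing time (a new reading comes with each control period).
- viewer.get_image(name): name is "side" or "top" or "wrist"; returns a dict with "pixels" (384x512x3 uint8, red, green, blue), "z_map" (384x512 float32, m along the optical axis (not along the pixel's ray), 0 where there is no reading), "K" (3x3 intrinsics, pixels), "xyz" and "attitude" of the camera in the world. Camera axes: x right, y up, looking along -z (the intrinsics and any distortion apply to the point x, -y, -z); pixel columns grow to the right and rows downward; lengths in m; the calibration is good to about 2 mm. A picture is of the moment at which its call begins.
- workorder.close_job(): hands the job in, once; it reports no verdict.
The state is a dict: "time": time; "joint_positions": joint angles; "qd": joint speeds; "joint_torque": joint torques, N m; "position": TCP position; "tool_rot": TCP orientation; "ft_force": force on the tool from outside, world axes, zero at the start; "torque": the same for the moment, N m; "grip_width": opening from 0.0 (shut) to 1.0 (fully open).
Only numpy, scipy, OpenCV 4.12 (cv2) and the standard library are available. Lean on these libraries where they do the work, as an engineer would, in place of code of your own. Each camera call takes 0.05 s, during which the arm holds its last target.

## Working session

There is one attempt and no reset: what is moved stays moved. The work goes in short steps, Python scripts to look and compute and a shell command to move; the robot and the scene stay as the last step left them, time stands still between calls to the robot, and variables do not carry over. Pictures are saved under pics/ and viewed, and the job is handed in when it is done.

```bash
ls; mkdir -p pics
python3 - <<'E'
from bench import telemetry, viewer
import cv2
print(telemetry.get_state())
for n in("side","top","wrist"):
    im=viewer.get_image(n)
    cv2.imwrite(f"pics/{n}0.png",im["pixels"][:,:,::-1]); print(n,im["K"],im["xyz"],im["attitude"],{k for k in im})
E
```

```text
pics
{'time': 0.0, 'joint_positions': array([-1.26190884,  0.32183894, -0.07007983,  1.45167086,  0.02260106,
        1.37080887, -0.05689282]), 'qd': array([ 0.00129662, -0.00016671,  0.00065327,  0.00086613, -0.00120279,
       -0.00030251, -0.00021098]), 'joint_torque': array([-4.44802390e-04, -4.91278338e+01, -4.04314790e-01, -3.12533605e+01,
       -6.39710831e-02,  4.37267090e-02,  1.83898655e-04]), 'position': array([0.18872054, 0.621341  , 0.18355329]), 'tool_rot': array([-0.9906202 ,  1.33587643,  0.98856871]), 'ft_force': array([0.43275171, 0.40065807, 0.2342982 ]), 'torque': array([-0.01040959, -0.01243146, -0.0425784 ]), 'grip_width': 0.9977016758953132}
side [[379.89929645   0.         256.40364705]
 [  0.         379.89929645 189.71666482]
 [  0.           0.           1.        ]] [0.415987   0.54315037 0.5647541 ] [ 0.13528952 -1.15711976 -2.6496793 ] {'K', 'xyz', 'z_map', 'pixels', 'attitude'}
top [[368.87577225   0.         253.32611347]
 [  0.         368.87577225 191.78370169]
 [  0.           0.           1.        ]] [0.43120497 0.0544423  0.88131206] [ 0.12472391 -0.12435368 -1.55018266] {'K', 'xyz', 'z_map', 'pixels', 'attitude'}
wrist [[292.26571144   0.         256.07611547]
 [  0.         292.26571144 189.92820362]
 [  0.           0.           1.        ]] [0.12007635 0.6424319  0.38399639] [-0.23034561 -0.16896086  1.2684113 ] {'K', 'xyz', 'z_map', 'pixels', 'attitude'}
```

View pics/top0.png

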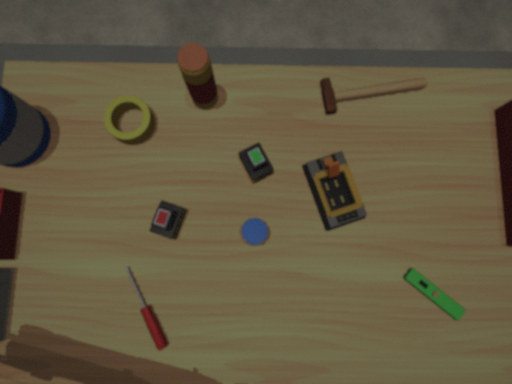

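View pics/side0.png

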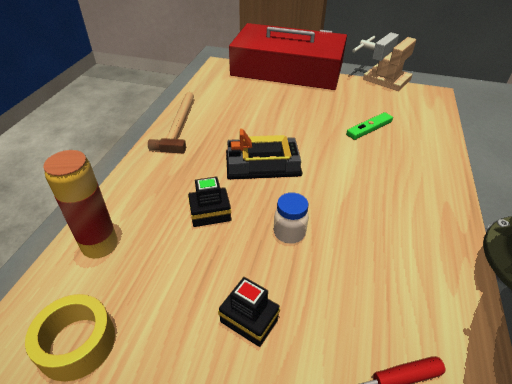

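View pics/wrist0.png

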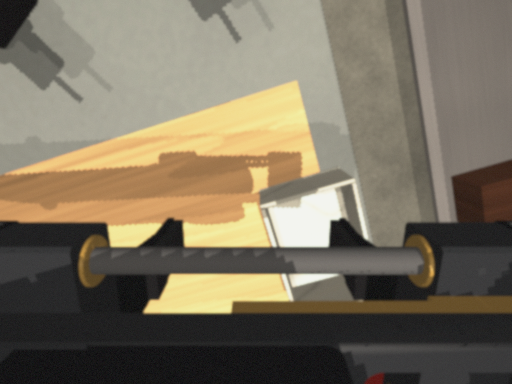

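The top view shows the red-lamp pack near (167,219), the green one near (257,160), and the charger near (335,190) with its catch at the upper end, near (331,166). Next I'll measure them with colour masks and ray casting in both views.

```bash
cat > h.py <<'E'
import numpy as np, cv2
from scipy.spatial.transform import Rotation as R
from bench import telemetry, viewer
def world_map(im):
    K=im["K"]; z=im["z_map"]; v,u=np.mgrid[:z.shape[0],:z.shape[1]]
    c=np.stack([(u-K[0,2])/K[0,0]*z,-(v-K[1,2])/K[1,1]*z,-z],-1)
    return c@R.from_rotvec(im["attitude"]).as_matrix().T+im["xyz"]
def ray(im,uv,h):
    K=im["K"];uv=np.atleast_2d(uv).astype(float)
    d=np.c_[(uv[:,0]-K[0,2])/K[0,0],-(uv[:,1]-K[1,2])/K[1,1],-np.ones(len(uv))]@R.from_rotvec(im["attitude"]).as_matrix().T
    return im["xyz"]+d*((h-im["xyz"][2])/d[:,2])[:,None]
def rect(P):
    P=np.asarray(P)[:,:2]; r=cv2.minAreaRect((P*1000).astype(np.float32))
    b=cv2.boxPoints(r); e=b[1]-b[0]; f=b[2]-b[1]
    L=e if np.linalg.norm(e)>np.linalg.norm(f) else f
    return np.round(r[0],1),np.round(sorted(r[1]),1),round(np.degrees(np.arctan2(L[1],L[0]))%180,1)
def comps(m,amin=30):
    n,l,s,c=cv2.connectedComponentsWithStats(m.astype(np.uint8))
    return [(l==i,s[i,4],c[i]) for i in range(1,n) if s[i,4]>=amin]
def lab(im):
    hsv=cv2.cvtColor(im["pixels"],cv2.COLOR_RGB2HSV).astype(int); return hsv[...,0],hsv[...,1],hsv[...,2]
E
python3 - <<'E'
from h import *
for n in("top","side"):
    im=viewer.get_image(n);H,S,V=lab(im);W=world_map(im)
    print(n,"table z",np.nanmedian(W[180:280,100:300,2]))
    masks={"red":((H<6)|(H>174))&(S>150)&(V>70),"green":(H>50)&(H<75)&(S>120)&(V>70),"yel":(H>17)&(H<30)&(S>170)&(V>70),"orange":(H>5)&(H<14)&(S>170)&(V>60)}
    for k,m in masks.items():
        h={"red":.085,"green":.085,"yel":.053,"orange":.08}[k]
        for c,a,ce in comps(m,25):
            v,u=np.nonzero(c); zz=W[c][:,2]
            if a<3000: print(k,a,ce.round(),"rayrect",rect(ray(im,np.c_[u,v],h)),"z",np.percentile(zz,[5,50,95]).round(3),"dm",np.median(W[c],0).round(4))
    # height slices
    for lo,hi in((.04,.05),(.075,.095),(.048,.058)):
        m=(W[...,2]>lo)&(W[...,2]<hi)&(im["z_map"]>0)
        for c,a,ce in comps(m,60):
            if a<4000: print("slice",lo,hi,a,ce.round(),rect(W[c]))
E
```

```text
top table z 0.00135947858404728
red 41 [  1. 197.] rayrect (array([533.9, 604.9]), array([ 4.3, 44.2]), np.float32(7.2)) z [0.006 0.07  0.072] dm [0.5421 0.6158 0.07  ]
red 62 [162. 217.] rayrect (array([499.5, 253.2]), array([13.8, 21. ]), np.float32(162.7)) z [0.085 0.087 0.089] dm [0.5    0.2526 0.0869]
red 374 [153. 328.] rayrect (array([272., 258.]), array([18.1, 88.8]), np.float32(27.5)) z [0.021 0.025 0.028] dm [0.2586 0.2725 0.0247]
green 73 [256. 156.] rayrect (array([639.7,  51.8]), array([15. , 23.4]), np.float32(26.9)) z [0.085 0.087 0.089] dm [0.6389 0.0513 0.0868]
green 821 [435. 294.] rayrect (array([ 349.3, -326.6]), array([ 28.2, 137.1]), np.float32(51.5)) z [0.015 0.019 0.021] dm [ 0.3395 -0.3615  0.0187]
orange 121 [333. 169.] rayrect (array([ 616.4, -119.7]), array([26.7, 34.9]), np.float32(13.0)) z [0.063 0.08  0.095] dm [ 0.6122 -0.119   0.0797]
slice 0.04 0.05 183 [119. 107.] (array([760.6, 373.9]), array([51.9, 88. ]), np.float32(128.5))
slice 0.04 0.05 210 [508. 137.] (array([ 696.1, -541.4]), array([  4.4, 189.6]), np.float32(179.7))
slice 0.04 0.05 175 [ 31
[... 6286 characters left out ...]
oat32(179.9))
slice 0.048 0.058 81 [389.  67.] (array([ 295.7, -638.1]), array([43.6, 83.4]), np.float32(19.8))
slice 0.048 0.058 393 [263. 148.] (array([ 584.4, -129.5]), array([ 87. , 136.4]), np.float32(19.6))
slice 0.048 0.058 86 [210. 202.] (array([630.3,  68.1]), array([ 4.4, 42.4]), np.float32(27.5))
slice 0.048 0.058 217 [291. 221.] (array([470.9,  64.7]), array([40.6, 61.7]), np.float32(12.0))
slice 0.048 0.058 167 [ 96. 236.] (array([795.8, 196.8]), array([29.4, 65.7]), np.float32(44.1))
slice 0.048 0.058 2394 [ 65. 332.] (array([737.6, 358.7]), array([109.1, 109.3]), np.float32(125.2))
slice 0.048 0.058 121 [249. 312.] (array([493.4, 266.3]), array([26.1, 54.3]), np.float32(21.8))
```

```bash
cat >> h.py <<'E'
def plan(x,y,z,jaw_deg=None):
    s=telemetry.get_state(); M=R.from_rotvec(s["tool_rot"]).as_matrix()
    d=M.T@(np.array([x,y,z])-s["position"])/.04
    yaw=np.degrees(np.arctan2(M[1,2],M[0,2]))
    print("t",round(s["time"],2),"pos",s["position"].round(4),"jawyaw",yaw.round(2),"toolx",M[:,0].round(3),"F",s["ft_force"].round(1),"g",round(s["grip_width"],3))
    print("shift units",d.round(3))
    if jaw_deg is not None:
        dy=(jaw_deg-yaw+90)%180-90
        print("yaw change",dy.round(2),"twist units",(-dy/5).round(2),"alt",(-(dy-np.sign(dy)*180)/5).round(2),"q",s["joint_positions"].round(2))
E
python3 - <<'E'
from h import *
plan(.499,.253,.125,72.0)
for n in("top","side"):
    im=viewer.get_image(n);H,S,V=lab(im);W=world_map(im)
    m=(H>14)&(H<32)&(S>140)&(V>45)
    near=(np.hypot(W[...,0]-.573,W[...,1]+.137)<.09)&(W[...,2]>.035)&(W[...,2]<.065)
    for c,a,ce in comps(m&near,40):
        v,u=np.nonzero(c); print(n,a,ce.round(),rect(ray(im,np.c_[u,v],.053)),rect(W[c]),np.percentile(W[c][:,2],[5,50,95]))
    p=im["pixels"]
    x0,y0=(285,130) if n=="top" else (210,110)
    cr=cv2.resize(p[y0:y0+110,x0:x0+100,::-1],None,fx=5,fy=5,interpolation=cv2.INTER_NEAREST)
    cv2.imwrite(f"pics/ch_{n}.png",np.clip(cr.astype(int)*(2 if n=="top" else 1),0,255).astype(np.uint8))
E
```

```text
t 0.25 pos [0.1888 0.6217 0.1841] jawyaw 73.11 toolx [-0.    -0.001 -1.   ] F [-0.2  0.4 -0.4] g 1.002
shift units [  1.485 -10.098  -6.565]
yaw change -1.11 twist units 0.22 alt -35.78 q [-1.26  0.32 -0.07  1.45  0.02  1.37 -0.06]
top 685 [339. 192.] (array([ 570.7, -135.8]), array([ 86. , 106.7]), np.float32(19.6)) (array([ 571.1, -136.7]), array([ 85.8, 106.7]), np.float32(19.9)) [0.04211485 0.04937535 0.05436505]
side 549 [269. 147.] (array([ 570.1, -132.3]), array([ 91.8, 107.3]), np.float32(18.9)) (array([ 570.1, -135.8]), array([ 88.2, 109.3]), np.float32(19.7)) [0.04217575 0.04946709 0.05373642]
```

View pics/ch_top.png

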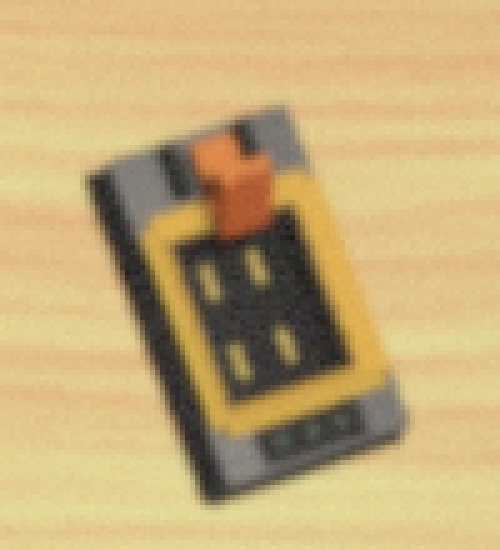

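View pics/ch_side.png

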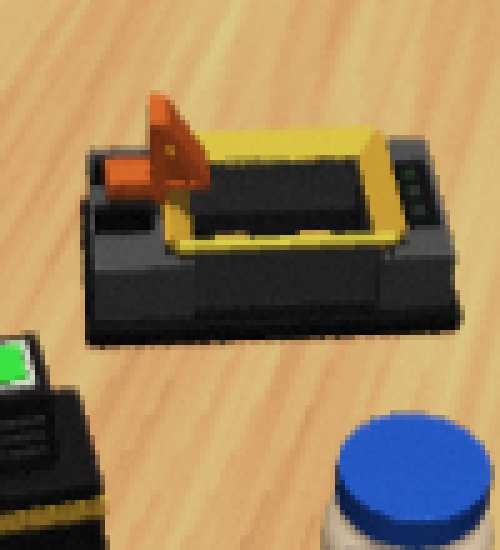

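The orange catch sits at the upper-left end of the funnel in the top crop, around pixel (333,167). That puts bay +x at about +19.7° and the bay centre near (571, -136) mm. The red pack is near (499, 253) mm at -18°. I'll move above the pack now.

```bash
python3 -m creep '[{"fingers":1,"x":0,"y":-5,"z":-3.25,"twist":0.2},{"fingers":1,"x":0,"y":-10.1,"z":-6.57,"twist":0.2},{"fingers":1,"x":0,"y":-10.1,"z":-6.57,"twist":0.2},{"fingers":1,"x":0,"y":-10.1,"z":-6.57,"twist":0.2},{"fingers":1,"x":0,"y":-10.1,"z":-6.57,"twist":0.2},{"fingers":1,"x":0,"y":-10.1,"z":-6.57,"twist":0.2},{"fingers":1,"x":0,"y":-10.1,"z":-6.57,"twist":0.2},{"fingers":1,"x":0,"y":-10.1,"z":-6.57,"twist":0.2},{"fingers":1,"x":0,"y":-10.1,"z":-6.57,"twist":0.2},{"fingers":1,"x":0,"y":-10.1,"z":-6.57,"twist":0.2},{"fingers":1,"x":0,"y":-10.1,"z":-6.57,"twist":0.2},{"fingers":1,"x":0,"y":-10.1,"z":-6.57,"twist":0.2},{"fingers":1,"x":1,"y":-10.1,"z":-6.57,"twist":0.2},{"fingers":1,"x":1.4,"y":-10.1,"z":-6.57,"twist":0.2},{"fingers":1,"x":1.4,"y":-10.1,"z":-6.57,"twist":0.2},{"fingers":1,"x":1.4,"y":-10.1,"z":-6.57,"twist":0.2}]' 20
python3 - <<'E'
from h import *
plan(.499,.253,.051,72.0)
for n in("wrist","side","top"):
    im=viewer.get_image(n); cv2.imwrite(f"pics/{n}1.png",im["pixels"][:,:,::-1])
    if n=="side":
        H,S,V=lab(im);m=((H<6)|(H>174))&(S>150)&(V>70)
        for c,a,ce in comps(m,40):
            if abs(ce[0]-249)<30: print(a,ce)
E
```

```text
time: 1.68
position: [0.4985, 0.253, 0.1282]
tool_rot: [-0.976, 1.343, 0.977]
ft_force: [0.5, 0.8, 0.5]
grip_width: 0.997
t 1.68 pos [0.4985 0.253  0.1282] jawyaw 72.12 toolx [-0.001 -0.001 -1.   ] F [0.5 0.8 0.5] g 0.997
shift units [ 1.931 -0.014  0.006]
yaw change -0.12 twist units 0.02 alt -35.98 q [-0.75  0.16  0.25  1.76 -0.04  1.22  0.78]
233 [248.91416309 291.01287554]
```

View pics/wrist1.png

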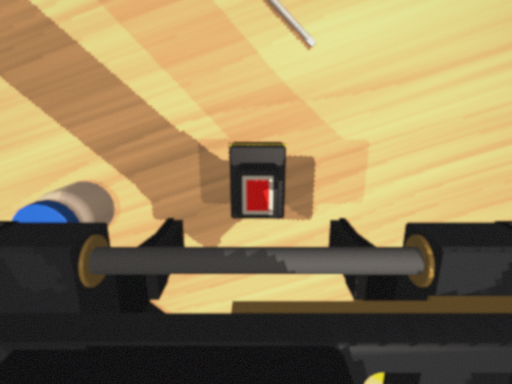

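View pics/side1.png

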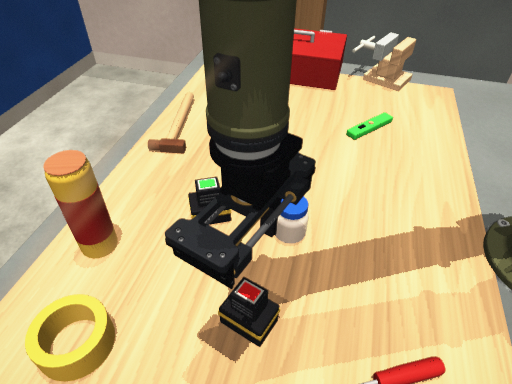

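```bash
cat >> h.py <<'E'
def proj(im,P):
    c=(np.atleast_2d(P)-im["xyz"])@R.from_rotvec(im["attitude"]).as_matrix()
    return np.c_[c[:,0]/-c[:,2]*im["K"][0,0]+im["K"][0,2],-c[:,1]/-c[:,2]*im["K"][1,1]+im["K"][1,2]].round(1)
E
python3 - <<'E'
from h import *
s=telemetry.get_state();M=R.from_rotvec(s["tool_rot"]).as_matrix();p=s["position"]
P=[p,p+M[:,2]*.0435,p-M[:,2]*.0435,[.499,.253,.085]]
for n in("wrist","side"):
    im=viewer.get_image(n); print(n,im["xyz"],proj(im,P)); H,S,V=lab(im);m=((H<6)|(H>174))&(S>150)&(V>70);W=world_map(im)
    for c,a,ce in comps(m,40): 
        v,u=np.nonzero(c); print(a,ce,np.median(W[c],0),rect(ray(im,np.c_[u,v],.087)))
E
```

```text
wrist [0.43112077 0.27570258 0.33076167] [[256.2 212.6]
 [316.1 212.6]
 [196.3 212.6]
 [254.3 194.2]]
654 [254.76452599 192.28287462] [0.49678844 0.25399454 0.08645782] (array([497.3, 254.1]), array([19. , 26.2]), np.float32(162.1))
side [0.415987   0.54315037 0.5647541 ] [[247.8 272.9]
 [228.9 296.6]
 [264.8 251.6]
 [248.8 290.8]]
2696 [316.80675074  58.99295252] [ 0.5207158  -0.5434123   0.09097136] (array([ 537.2, -577.3]), array([178. , 401.5]), np.float32(91.6))
1343 [ 88.5435592  222.87118392] [0.78736156 0.20685563 0.08735485] (array([804.4, 188.6]), array([ 63.6, 132.9]), np.float32(134.5))
234 [248.88034188 290.99145299] [0.49829203 0.25415093 0.08676573] (array([498.7, 254.3]), array([19.7, 27.7]), np.float32(162.2))
1237 [411.41875505 371.70493129] [0.25600014 0.27851227 0.02393832] (array([277.3, 310.9]), array([22.6, 92. ]), np.float32(28.4))
```

The wrist and side views agree with the tool position to within 2 mm. The lamp is centred between the jaws at wrist pixel (255,192). I'll descend and grip.

```bash
python3 -m creep '[{"fingers":1,"x":0.7,"y":0,"z":0.02,"twist":0},{"fingers":1,"x":1.3,"y":0,"z":0.02,"twist":0},{"fingers":1,"x":1.9,"y":0,"z":0.02,"twist":0},{"fingers":1,"x":1.9,"y":0,"z":0.02,"twist":0},{"fingers":1,"x":1.9,"y":0,"z":0.02,"twist":0},{"fingers":0,"x":1.9,"y":0,"z":0.02,"twist":0},{"fingers":0,"x":1.9,"y":0,"z":0.02,"twist":0},{"fingers":0,"x":1.9,"y":0,"z":0.02,"twist":0},{"fingers":0,"x":1.9,"y":0,"z":0.02,"twist":0},{"fingers":0,"x":1.9,"y":0,"z":0.02,"twist":0},{"fingers":0,"x":1.9,"y":0,"z":0.02,"twist":0},{"fingers":0,"x":1.9,"y":0,"z":0.02,"twist":0}]' 40
python3 - <<'E'
from h import *
plan(.571,-.1355,.2,19.7+90)
E
```

```text
time: 2.93
position: [0.4994, 0.2539, 0.0529]
tool_rot: [-0.976, 1.34, 0.976]
ft_force: [-0.8, 0.5, -0.8]
grip_width: 0.554
t 2.93 pos [0.4994 0.2539 0.0529] jawyaw 72.11 toolx [ 0.  0. -1.] F [-0.8  0.5 -0.8] g 0.554
shift units [-3.679 -4.694 -8.715]
yaw change 37.59 twist units -7.52 alt 28.48 q [-0.74  0.24  0.25  1.84 -0.07  1.07  0.79]
```

The opening is 0.55, but a 36 mm block should give about 0.41. I'll let the fingers close further and look.

```bash
python3 -m creep '[{"fingers":0,"x":0,"y":0,"z":0,"twist":0},{"fingers":0,"x":0,"y":0,"z":0,"twist":0},{"fingers":0,"x":0,"y":0,"z":0,"twist":0},{"fingers":0,"x":0,"y":0,"z":0,"twist":0},{"fingers":0,"x":0,"y":0,"z":0,"twist":0},{"fingers":0,"x":0,"y":0,"z":0,"twist":0}]' 40
python3 - <<'E'
from h import *
im=viewer.get_image("side")
cv2.imwrite("pics/side2.png",cv2.resize(im["pixels"][150:384,120:400,::-1],None,fx=2.5,fy=2.5))
E
```

```text
time: 3.43
position: [0.4994, 0.2539, 0.0527]
tool_rot: [-0.976, 1.341, 0.976]
ft_force: [0.1, 0.3, 0.0]
grip_width: 0.095
```

View pics/side2.png

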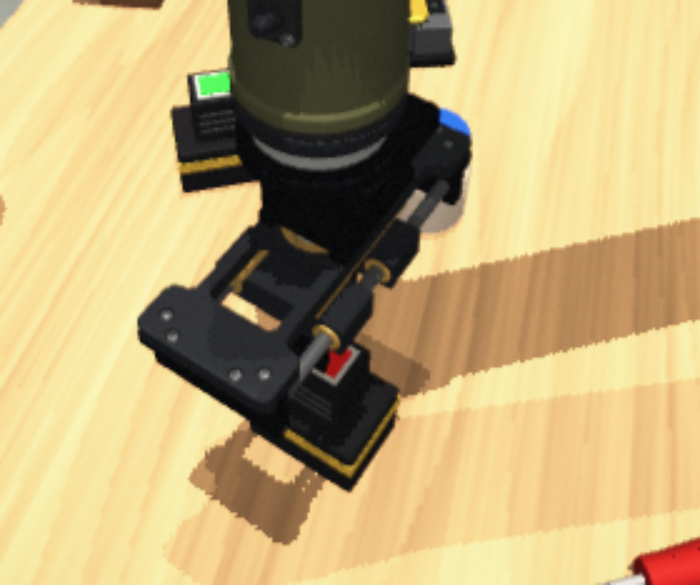

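The opening is down to 0.095, so the fingers missed the block. In the side view they sit to one side of it: carriages at about (345,310) and (390,250) in the crop, lamp at (335,362). I'll check where the fingers really are.

Run:
```python
from h import *
s=telemetry.get_state();p=s["position"];M=R.from_rotvec(s["tool_rot"]).as_matrix();print(M.round(3), s["grip_width"])
for n in("wrist","side","top"):
    im=viewer.get_image(n);W=world_map(im)
    print(n,proj(im,[p,p-M[:,0]*.07]))
    cv2.imwrite(f"pics/{n}3.png",im["pixels"][:,:,::-1])
    if n!="wrist":
      near=(np.hypot(W[...,0]-p[0],W[...,1]-p[1])<.13)&(im["z_map"]>0)
      for lo,hi in((.05,.075),(.075,.095),(.095,.12),(.12,.14),(.14,.17)):
        m=near&(W[...,2]>lo)&(W[...,2]<hi)
        for c,a,ce in comps(m,30):
            L=(W[c]-p)@M
            print(n,lo,hi,a,ce.round(),"tool y",np.percentile(L[:,1],[2,50,98]).round(3),"tool z",np.percentile(L[:,2],[2,50,98]).round(3))
```

```text
[[ 0.    -0.952  0.307]
 [ 0.     0.307  0.952]
 [-1.    -0.     0.   ]] 0.06016002207216391
wrist [[256.2 212.6]
 [256.3 260.5]]
side [[248.4 303.2]
 [248.4 276.2]]
side 0.05 0.075 250 [253. 310.] tool y [-0.007  0.019  0.023] tool z [-0.015  0.017  0.019]
side 0.075 0.095 373 [255. 299.] tool y [0.001 0.015 0.023] tool z [-0.016  0.006  0.018]
side 0.095 0.12 38 [241. 287.] tool y [-0.012 -0.005  0.001] tool z [0.01  0.011 0.012]
side 0.14 0.17 31 [278. 260.] tool y [0.03  0.036 0.037] tool z [-0.034 -0.014 -0.005]
side 0.14 0.17 49 [225. 271.] tool y [-0.025 -0.011  0.001] tool z [0.031 0.034 0.035]
side 0.14 0.17 180 [209. 309.] tool y [-0.036  0.004  0.036] tool z [0.082 0.087 0.087]
top [[164.7 218.7]
 [156.7 215.8]]
```

View pics/wrist3.png

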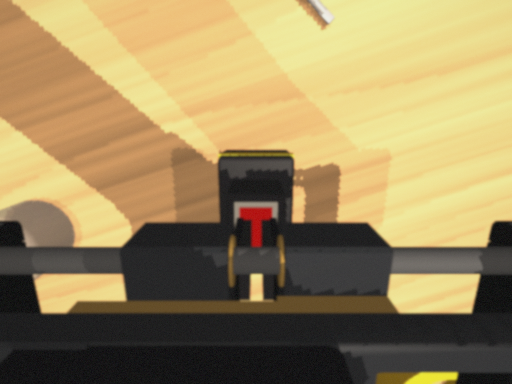

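View pics/top3.png

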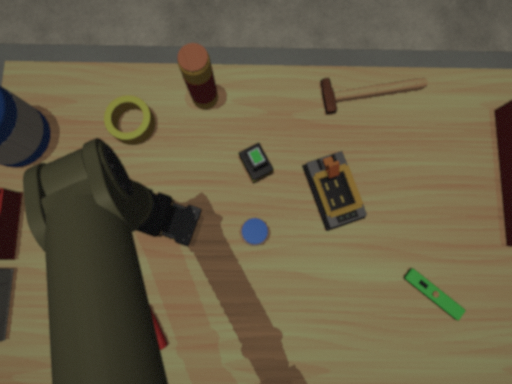

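Run:
```python
from h import *
s=telemetry.get_state();p=s["position"];M=R.from_rotvec(s["tool_rot"]).as_matrix()
im=viewer.get_image("side");W=world_map(im)
a=im["pixels"][255:330,200:300,::-1]
a=cv2.resize(np.clip(a.astype(int)*2,0,255).astype(np.uint8),None,fx=7,fy=7,interpolation=cv2.INTER_NEAREST); cv2.imwrite("pics/z1.png",a)
L=(W-p)@M
for v in range(262,312,4): print(v,[(u,int(W[v,u,2]*1000),int(L[v,u,1]*1000),int(L[v,u,2]*1000)) for u in range(232,262,4)])
im=viewer.get_image("wrist");W=world_map(im);L=(W-p)@M
for v in range(208,300,8): print(v,[(u,int(W[v,u,2]*1000),int(L[v,u,1]*1000),int(L[v,u,2]*1000)) for u in (235,238,242,246,256,268,272,276)])
```

```text
262 [(232, 183, -5, 28), (236, 184, 0, 26), (240, 183, 3, 23), (244, 185, 8, 21), (248, 203, 19, 29), (252, 203, 23, 27), (256, 195, 24, 19), (260, 185, 24, 10)]
266 [(232, 183, -1, 33), (236, 183, 2, 30), (240, 184, 7, 28), (244, 203, 18, 37), (248, 204, 23, 35), (252, 197, 24, 28), (256, 184, 23, 18), (260, 184, 27, 15)]
270 [(232, 175, -1, 33), (236, 180, 4, 33), (240, 203, 18, 44), (244, 203, 21, 41), (248, 199, 24, 36), (252, 185, 22, 25), (256, 185, 26, 23), (260, 185, 30, 20)]
274 [(232, 166, -2, 33), (236, 203, 17, 50), (240, 204, 21, 49), (244, 201, 24, 44), (248, 185, 22, 33), (252, 184, 25, 29), (256, 184, 29, 27), (260, 184, 33, 24)]
278 [(232, 1, -67, -49), (236, 203, 20, 55), (240, 202, 23, 51), (244, 194, 24, 45), (248, 180, 23, 35), (252, 181, 27, 33), (256, 185, 32, 32), (260, 184, 36, 29)]
282 [(232, 203, 20, 62), (236, 203, 23, 59), (240, 196, 24, 53), (244, 125, 1, 12), (248, 175, 24, 37), (252, 178, 29, 35), (256, 179, 33, 33), (260, 175, 36, 28)]
286 [(232, 203, 22, 66), (236, 196, 23, 59), (240, 105, -7, 9), (244, 109, -1, 9), (248, 178, 28, 43), (252, 175, 31,
[... 2192 characters left out ...]
 0), (268, 178, 29, 3), (272, 181, 31, 4), (276, 183, 32, 5)]
272 [(235, 184, 30, -5), (238, 181, 29, -5), (242, 178, 27, -4), (246, 177, 26, -3), (256, 177, 26, 0), (268, 177, 26, 3), (272, 182, 29, 4), (276, 184, 30, 5)]
280 [(235, 183, 27, -5), (238, 181, 26, -5), (242, 177, 23, -4), (246, 140, 0, -4), (256, 0, -88, 0), (268, 139, 0, 5), (272, 180, 25, 4), (276, 183, 27, 5)]
288 [(235, 183, 25, -5), (238, 181, 24, -5), (242, 162, 11, -5), (246, 140, -3, -4), (256, 0, -97, 0), (268, 139, -4, 5), (272, 168, 14, 5), (276, 184, 25, 5)]
296 [(235, 184, 23, -5), (238, 182, 22, -5), (242, 162, 7, -5), (246, 140, -7, -4), (256, 0, -106, 0), (268, 139, -8, 5), (272, 184, 23, 4), (276, 184, 23, 5)]
```

View pics/z1.png

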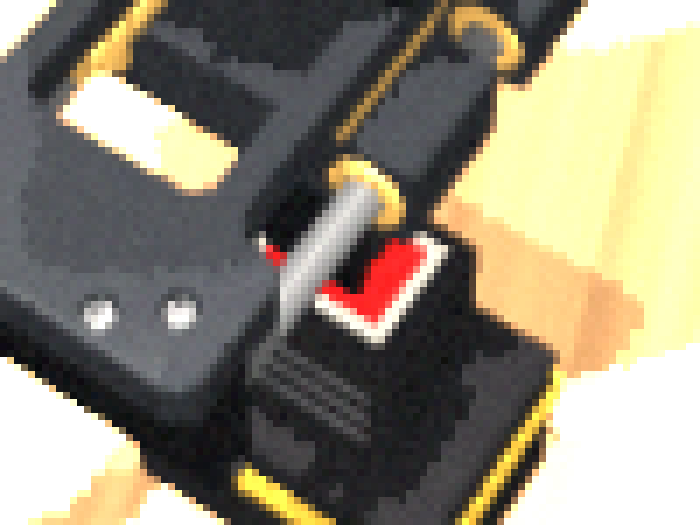

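The fingertips end at about z 0.091, just over the lamp. That's roughly 38 mm higher than the reported TCP. I'll open the jaws and measure the tip again before going lower.

```bash
python3 -m creep '[{"fingers":0.85,"x":0,"y":0,"z":0,"twist":0},{"fingers":0.85,"x":0,"y":0,"z":0,"twist":0},{"fingers":0.85,"x":0,"y":0,"z":0,"twist":0},{"fingers":0.85,"x":0,"y":0,"z":0,"twist":0},{"fingers":0.85,"x":0,"y":0,"z":0,"twist":0},{"fingers":0.85,"x":0,"y":0,"z":0,"twist":0},{"fingers":0.85,"x":0,"y":0,"z":0,"twist":0},{"fingers":0.85,"x":0,"y":0,"z":0,"twist":0},{"fingers":0.85,"x":0,"y":0,"z":0,"twist":0},{"fingers":0.85,"x":0,"y":0,"z":0,"twist":0},{"fingers":0.85,"x":0,"y":0,"z":0,"twist":0},{"fingers":0.85,"x":0,"y":0,"z":0,"twist":0}]' 40
python3 - <<'E'
from h import *
s=telemetry.get_state();p=s["position"];M=R.from_rotvec(s["tool_rot"]).as_matrix();print(p,s["grip_width"])
for n in("side","wrist"):
    im=viewer.get_image(n);W=world_map(im);L=(W-p)@M
    m=(im["z_map"]>0)&(abs(L[...,1])<.03)&(abs(L[...,2])<.09)&(W[...,2]>.055)&(W[...,2]<.2)&(np.hypot(L[...,1],L[...,2]-0)>0)
    for c,a,ce in comps(m,20):
        z=W[c][:,2]; print(n,a,ce.round(),"z",np.percentile(z,[0,1,5,50]).round(4), "y",np.percentile(L[c][:,1],[1,99]).round(3),"z",np.percentile(L[c][:,2],[1,99]).round(3))
    mm=m&(W[...,2]<.14)&(abs(L[...,2])>.025)
    z=np.sort(W[mm][:,2]); print("finger low z",z[:12].round(4)); print((L[mm][np.argsort(W[mm][:,2])[:6]]).round(3))
    cv2.imwrite(f"pics/{n}4.png",im["pixels"][:,:,::-1])
    red=comps(((lab(im)[0]<6)|(lab(im)[0]>174))&(lab(im)[1]>150)&(abs(L[...,2])<.03)&(abs(L[...,1])<.04),20)
    for c,a,ce in red: print("lamp",ce,np.median(L[c],0))
E
```

```text
time: 4.73
position: [0.4994, 0.2539, 0.0527]
tool_rot: [-0.976, 1.341, 0.976]
ft_force: [0.0, 0.3, 0.2]
grip_width: 0.809
[0.49937291 0.25388548 0.05269434] 0.8090844090637063
side 862 [267. 255.] z [0.0828 0.0924 0.1155 0.1835] y [-0.01  0.03] z [-0.079  0.059]
side 58 [240. 246.] z [0.1905 0.1909 0.1919 0.1948] y [-0.019  0.009] z [0.006 0.013]
side 480 [222. 265.] z [0.1732 0.1746 0.1767 0.185 ] y [-0.028  0.012] z [0.016 0.057]
side 39 [268. 270.] z [0.0897 0.0897 0.0915 0.0976] y [0.004 0.01 ] z [-0.044 -0.034]
side 464 [257. 302.] z [0.0552 0.0558 0.0581 0.0833] y [0.003 0.023] z [-0.017  0.018]
side 144 [207. 308.] z [0.1602 0.1614 0.1619 0.1659] y [-0.029  0.03 ] z [0.086 0.088]
finger low z [0.0897 0.0898 0.09   0.0901 0.0917 0.0918 0.092  0.0921 0.0921 0.093
 0.0931 0.0933]
[[-0.037  0.008 -0.041]
 [-0.037  0.009 -0.044]
 [-0.037 -0.009 -0.036]
 [-0.037  0.008  0.037]
 [-0.039  0.008 -0.037]
 [-0.039  0.01   0.042]]
lamp [255.72727273 294.09090909] [-0.03407614  0.01200544 -0.00201621]
wrist 3662 [256. 214.] z [0.055  0.0574 0.0654 0.0856] y [-0.009  0.024] z [-0.018  0.017]
wrist 788 [181. 234.] z [0.0899 0.0907 0.0923 0.1098] y [-0.004  0.012] z [-0.047 -0.035]
wrist 786 [332. 234.] z [0.0896 0.091  0.0926 0.1098] y [-0.004  0.012] z [0.036 0.047]
wrist 28522 [256. 301.] z [0.1192 0.1388 0.1501 0.1859] y [-0.007  0.03 ] z [-0.067  0.065]
wrist 1699 [441. 378.] z [0.1663 0.1691 0.1739 0.1842] y [-0.023  0.004] z [0.04 0.08]
finger low z [0.0896 0.0897 0.0899 0.0899 0.0899 0.09   0.09   0.0901 0.0902 0.0902
 0.0903 0.0905]
[[-0.037  0.009  0.04 ]
 [-0.037 -0.003  0.036]
 [-0.037  0.009 -0.038]
 [-0.037  0.006 -0.036]
 [-0.037  0.009  0.038]
 [-0.037  0.007  0.036]]
lamp [255.4188862  226.92574657] [-0.03376484  0.00339486 -0.00073833]
```

View pics/side4.png

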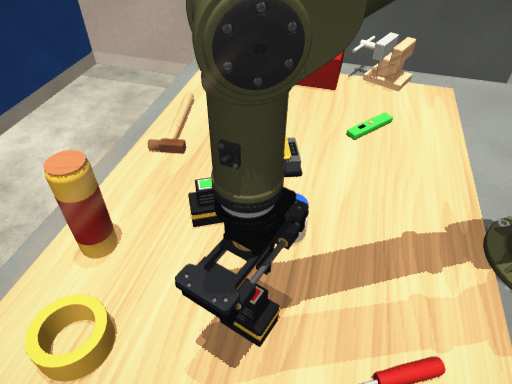

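View pics/wrist4.png

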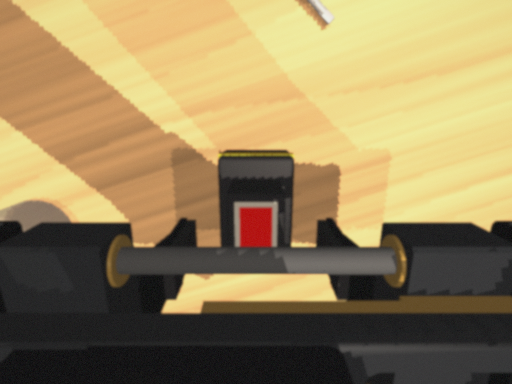

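Both cameras put the open fingertips at 0.0897, which is 37 mm behind the reported TCP. They clear the block on both sides: tips at x=181 and 332 in the wrist view, lamp at 255. I'll descend another 36 mm and grip.

```bash
python3 -m creep '[{"fingers":0.85,"x":0.4,"y":0,"z":0,"twist":0},{"fingers":0.85,"x":0.7,"y":0,"z":0,"twist":0},{"fingers":0.85,"x":0.9,"y":0,"z":0,"twist":0},{"fingers":0.85,"x":0.9,"y":0,"z":0,"twist":0},{"fingers":0.85,"x":0.9,"y":0,"z":0,"twist":0},{"fingers":0,"x":0.9,"y":0,"z":0,"twist":0},{"fingers":0,"x":0.9,"y":0,"z":0,"twist":0},{"fingers":0,"x":0.9,"y":0,"z":0,"twist":0},{"fingers":0,"x":0.9,"y":0,"z":0,"twist":0},{"fingers":0,"x":0.9,"y":0,"z":0,"twist":0},{"fingers":0,"x":0.9,"y":0,"z":0,"twist":0},{"fingers":0,"x":0.9,"y":0,"z":0,"twist":0},{"fingers":0,"x":0.9,"y":0,"z":0,"twist":0},{"fingers":0,"x":0.9,"y":0,"z":0,"twist":0},{"fingers":0,"x":0.9,"y":0,"z":0,"twist":0}]' 40
python3 - <<'E'
from h import *
plan(.571,-.1355,.12,19.7+90)
E
```

```text
time: 6.08
position: [0.4994, 0.2538, 0.0168]
tool_rot: [-0.976, 1.341, 0.976]
ft_force: [-1.3, 0.7, 0.7]
grip_width: 0.414
t 6.08 pos [0.4994 0.2538 0.0168] jawyaw 72.11 toolx [ 0.  0. -1.] F [-1.3  0.7  0.7] g 0.414
shift units [-2.581 -4.694 -8.713]
yaw change 37.59 twist units -7.52 alt 28.48 q [-0.73  0.28  0.25  1.87 -0.08  1.    0.8 ]
```

The grip width of 0.414 × 87 mm = 36 mm matches the block. Lift, turn and carry over the bay.

```bash
python3 -m creep '[{"fingers":0,"x":-0.6,"y":0,"z":0,"twist":0},{"fingers":0,"x":-1.4,"y":0,"z":0,"twist":0},{"fingers":0,"x":-2.2,"y":0,"z":0,"twist":0},{"fingers":0,"x":-3,"y":0,"z":0,"twist":0},{"fingers":0,"x":-3,"y":-0.4,"z":-0.8,"twist":-0.7},{"fingers":0,"x":-3,"y":-0.8,"z":-1.6,"twist":-1.4},{"fingers":0,"x":-3,"y":-1.2,"z":-2.4,"twist":-2.1},{"fingers":0,"x":-3,"y":-1.7,"z":-3.2,"twist":-2.8},{"fingers":0,"x":-3,"y":-2.1,"z":-4,"twist":-3.5},{"fingers":0,"x":-3,"y":-2.5,"z":-4.8,"twist":-4.2},{"fingers":0,"x":-3,"y":-3,"z":-5.6,"twist":-4.9},{"fingers":0,"x":-3,"y":-3.4,"z":-6.4,"twist":-5.6},{"fingers":0,"x":-3,"y":-3.9,"z":-7.2,"twist":-6.3},{"fingers":0,"x":-3,"y":-4.3,"z":-8,"twist":-7},{"fingers":0,"x":-3,"y":-4.6,"z":-8.5,"twist":-7.5},{"fingers":0,"x":-3,"y":-4.7,"z":-8.7,"twist":-7.5},{"fingers":0,"x":-3,"y":-4.7,"z":-8.7,"twist":-7.5},{"fingers":0,"x":-3,"y":-4.7,"z":-8.7,"twist":-7.5},{"fingers":0,"x":-3,"y":-4.7,"z":-8.7,"twist":-7.5}]' 55
cat > look.py <<'E'
from h import *
import sys
s=telemetry.get_state();p=s["position"];M=R.from_rotvec(s["tool_rot"]).as_matrix()
plan(.571,-.1355,.03,109.7)
for n in("side","wrist","top"):
    im=viewer.get_image(n);W=world_map(im);H,S,V=lab(im)
    cv2.imwrite(f"pics/{n}{sys.argv[1]}.png",im["pixels"][:,:,::-1])
    r=((H<6)|(H>174))&(S>150)&(V>70)&(np.hypot(W[...,0]-p[0],W[...,1]-p[1])<.06)
    for c,a,ce in comps(r,30):
        v,u=np.nonzero(c); z=np.median(W[c][:,2]);print(n,"lamp",a,ce.round(),rect(ray(im,np.c_[u,v],z)),z.round(4))
    y=(H>14)&(H<32)&(S>140)&(V>45)&(np.hypot(W[...,0]-.573,W[...,1]+.137)<.09)&(W[...,2]>.035)&(W[...,2]<.065)
    for c,a,ce in comps(y,40):
        v,u=np.nonzero(c);print(n,"yel",a,ce.round(),rect(ray(im,np.c_[u,v],.053)))
E
python3 look.py 5
```

```text
time: 7.67
position: [0.5711, -0.1323, 0.1359]
tool_rot: [-1.456, 1.025, 1.46]
ft_force: [-0.1, 0.5, -4.5]
grip_width: 0.411
t 7.67 pos [ 0.5711 -0.1323  0.1359] jawyaw 109.74 toolx [-0.001  0.002 -1.   ] F [-0.1  0.5 -4.5] g 0.411
shift units [ 2.646  0.027 -0.082]
yaw change -0.04 twist units 0.01 alt -35.99 q [-0.25  0.23  0.51  1.7  -0.12  1.25  2.19]
side yel 539 [269. 147.] (array([ 569.8, -132.4]), array([ 91.7, 107.7]), np.float32(18.8))
wrist lamp 596 [256. 239.] (array([ 560.2, -136.3]), array([ 7.9, 19. ]), np.float32(109.7)) 0.2059
wrist lamp 306 [256. 277.] (array([ 580.4, -129.3]), array([ 4. , 19.2]), np.float32(109.7)) 0.2058
wrist yel 1642 [252. 139.] (array([ 538. , -147.4]), array([43.1, 88.1]), np.float32(113.8))
top yel 245 [344. 209.] (array([ 531., -150.]), array([26.8, 85.3]), np.float32(101.9))
```

View pics/wrist5.png

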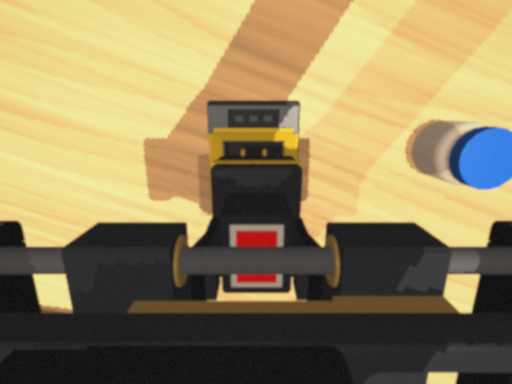

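View pics/side5.png

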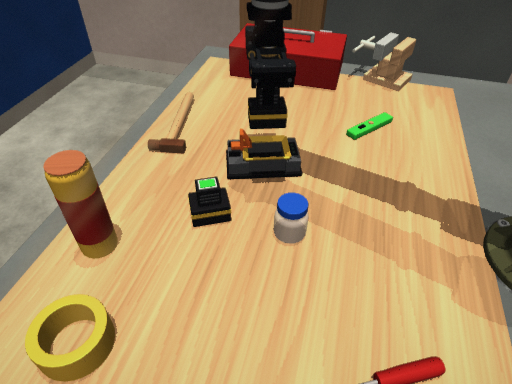

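The pack hangs straight. The wrist view shows its lamp at (256,258) and the funnel mouth at (254,145), nearly lined up sideways. I'll cross-check the sideways offset from the wrist and top views before lowering.

Run:
```python
from h import *
s=telemetry.get_state();p=s["position"]
a=np.radians(19.7);ex=np.array([np.cos(a),np.sin(a)]);ey=np.array([-ex[1],ex[0]])
print("tcp lateral/along",p[:2]@ey*1e3,p[:2]@ex*1e3,"cand",np.array([.571,-.136])@ey*1e3,np.array([.571,-.136])@ex*1e3)
for n in("wrist","top","side"):
    im=viewer.get_image(n);W=world_map(im);H,S,V=lab(im)
    y=(H>14)&(H<32)&(S>140)&(V>45)&(np.hypot(W[...,0]-.573,W[...,1]+.137)<.09)&(W[...,2]>.046)&(W[...,2]<.06)
    c=max(comps(y,20),key=lambda t:t[1])[0]
    P=W[c]; l=P[:,:2]@ey*1e3;x=P[:,:2]@ex*1e3
    print(n,"lat",np.percentile(l,[1,99]).round(1),"mid",np.mean(np.percentile(l,[1,99])).round(1),"along",np.percentile(x,[1,99]).round(1),np.mean(np.percentile(x,[1,99])).round(1))
    q=(np.hypot(W[...,0]-.573,W[...,1]+.137)<.12)&(W[...,2]>.01)&(W[...,2]<.055)
    c=max(comps(q,20),key=lambda t:t[1])[0];P=W[c];l=P[:,:2]@ey*1e3;x=P[:,:2]@ex*1e3
    print("   body lat",np.percentile(l,[.5,99.5]).round(1),"along",np.percentile(x,[.5,99.5]).round(1))
```

```text
tcp lateral/along -317.57045189961764 493.215257287441 cand -320.521386654017 491.73472594213445
wrist lat [-362.6 -276.9] mid -319.7 along [437.8 468. ] 452.9
   body lat [-364.3 -274. ] along [411.  468.7]
top lat [-362.  -279.7] mid -320.8 along [439.2 465.8] 452.5
   body lat [-366.  -272.1] along [413.7 578.6]
side lat [-361.9 -276.5] mid -319.2 along [439.2 544. ] 491.6
   body lat [-361.9 -269.8] along [417.3 580.7]
```

All three views agree: bay centre is at lateral -320 mm and along 491.6 mm. Correct by -2.4 mm along the jaw axis and lower to just above the catch.

```bash
python3 -m creep '[{"fingers":0,"x":0.3,"y":0.01,"z":-0.06,"twist":0},{"fingers":0,"x":0.7,"y":0.01,"z":-0.06,"twist":0},{"fingers":0,"x":1,"y":0.01,"z":-0.06,"twist":0},{"fingers":0,"x":1.1,"y":0.01,"z":-0.06,"twist":0},{"fingers":0,"x":1.1,"y":0.01,"z":-0.06,"twist":0},{"fingers":0,"x":1.1,"y":0.01,"z":-0.06,"twist":0}]' 60
python3 look.py 6
```

```text
time: 8.47
position: [0.5717, -0.1375, 0.0925]
tool_rot: [-1.456, 1.028, 1.457]
ft_force: [0.4, -0.1, -4.1]
grip_width: 0.408
t 8.47 pos [ 0.5717 -0.1375  0.0925] jawyaw 109.61 toolx [-0. -0. -1.] F [ 0.4 -0.1 -4.1] g 0.408
shift units [1.561 0.    0.053]
yaw change 0.09 twist units -0.02 alt 35.98 q [-0.24  0.27  0.5   1.74 -0.14  1.17  2.22]
side yel 300 [270. 153.] (array([ 569.1, -128.7]), array([ 86. , 107.5]), np.float32(20.1))
wrist lamp 598 [256. 239.] (array([ 561.1, -141.6]), array([ 7.9, 19. ]), np.float32(109.6)) 0.1629
wrist lamp 305 [256. 277.] (array([ 581.3, -134.6]), array([ 4. , 19.2]), np.float32(109.6)) 0.1628
wrist yel 2597 [267. 154.] (array([ 559.6, -139.2]), array([85.9, 86.4]), np.float32(19.8))
top yel 233 [344. 209.] (array([ 529.9, -150.2]), array([23.4, 85.7]), np.float32(102.9))
```

View pics/side6.png

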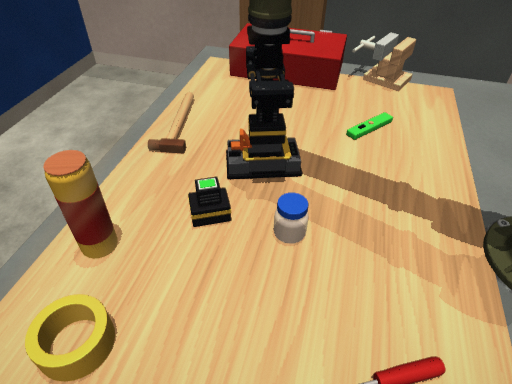

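View pics/wrist6.png

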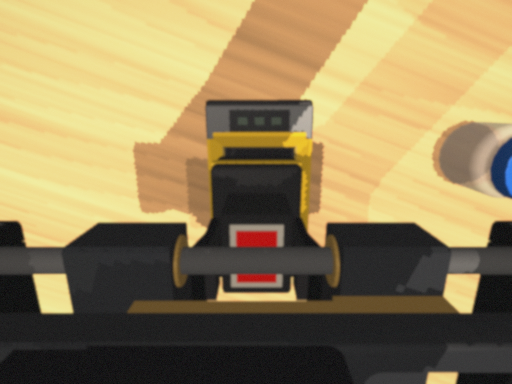

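```bash
python3 -m creep '[{"fingers":0,"x":0,"y":-0.02,"z":0.055,"twist":0},{"fingers":0,"x":0.1,"y":-0.02,"z":0.055,"twist":0},{"fingers":0,"x":0.2,"y":-0.02,"z":0.055,"twist":0},{"fingers":0,"x":0.3,"y":-0.02,"z":0.055,"twist":0},{"fingers":0,"x":0.4,"y":-0.02,"z":0.055,"twist":0},{"fingers":0,"x":0.5,"y":-0.02,"z":0.055,"twist":0},{"fingers":0,"x":0.5,"y":-0.02,"z":0.055,"twist":0}]' 60
python3 -c "
from h import *
plan(.5722,-.1352,.0288,109.7)"
```

```text
time: 9.2
position: [0.5685, -0.1365, 0.0707]
tool_rot: [-1.453, 1.033, 1.461]
ft_force: [-4.2, -2.6, -3.0]
grip_width: 0.405
t 9.2 pos [ 0.5685 -0.1365  0.0707] jawyaw 109.54 toolx [-0.006 -0.001 -1.   ] F [-4.2 -2.6 -3. ] g 0.405
shift units [ 1.047e+00 -1.050e-01 -1.000e-03]
yaw change 0.16 twist units -0.03 alt 35.97 q [-0.24  0.29  0.5   1.77 -0.15  1.13  2.22]
```

The pack has met the catch, with about 5 N of side push. Keep going down, with a small counter-shift towards the catch.

```bash
python3 -m creep '[{"fingers":0,"x":0.08,"y":-0.04,"z":0,"twist":0},{"fingers":0,"x":0.16,"y":-0.04,"z":0,"twist":0},{"fingers":0,"x":0.24,"y":-0.04,"z":0,"twist":0},{"fingers":0,"x":0.32,"y":-0.04,"z":0,"twist":0},{"fingers":0,"x":0.4,"y":-0.04,"z":0,"twist":0},{"fingers":0,"x":0.48,"y":-0.04,"z":0,"twist":0},{"fingers":0,"x":0.48,"y":-0.04,"z":0,"twist":0}]' 60
python3 -c "
from h import *
plan(.5722,-.1352,.0288,109.7)"; python3 look.py 7
```

```text
time: 9.78
position: [0.5698, -0.1359, 0.0513]
tool_rot: [-1.453, 1.033, 1.461]
ft_force: [-5.0, -2.3, -5.4]
grip_width: 0.405
t 9.78 pos [ 0.5698 -0.1359  0.0513] jawyaw 109.54 toolx [-0.007 -0.001 -1.   ] F [-5.  -2.3 -5.4] g 0.405
shift units [ 0.563 -0.066 -0.004]
yaw change 0.16 twist units -0.03 alt 35.97 q [-0.23  0.31  0.49  1.78 -0.16  1.09  2.23]
t 9.78 pos [ 0.5698 -0.1359  0.0513] jawyaw 109.54 toolx [-0.007 -0.001 -1.   ] F [-5.  -2.3 -5.4] g 0.405
shift units [ 0.533 -0.035 -0.001]
yaw change 0.16 twist units -0.03 alt 35.97 q [-0.23  0.31  0.49  1.78 -0.16  1.09  2.23]
side yel 373 [268. 153.] (array([ 569.9, -131.4]), array([ 90.3, 107.2]), np.float32(19.1))
wrist lamp 597 [256. 239.] (array([ 559.2, -139.8]), array([ 7.9, 19. ]), np.float32(109.5)) 0.1212
wrist lamp 307 [256. 278.] (array([ 579.5, -132.8]), array([ 4. , 19.2]), np.float32(109.5)) 0.1209
wrist yel 4737 [257. 170.] (array([ 553.4, -141.4]), array([72.9, 86. ]), np.float32(109.5))
top yel 245 [344. 209.] (array([ 532. , -149.7]), array([24.7, 86.1]), np.float32(110.9))
```

View pics/side7.png

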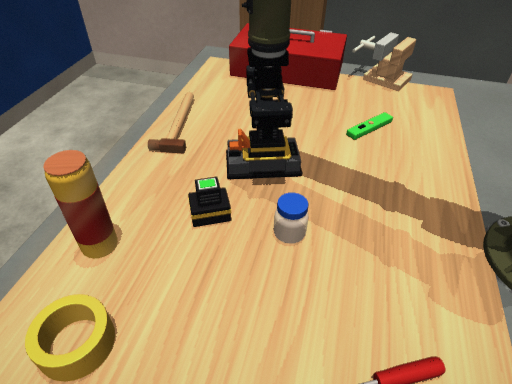

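The pack is in the funnel and holding the catch out, at about (241,142). Press down to the floor with some overtravel.

```bash
python3 -m creep '[{"fingers":0,"x":0.1,"y":0,"z":0,"twist":0},{"fingers":0,"x":0.2,"y":0,"z":0,"twist":0},{"fingers":0,"x":0.3,"y":0,"z":0,"twist":0},{"fingers":0,"x":0.4,"y":0,"z":0,"twist":0},{"fingers":0,"x":0.5,"y":0,"z":0,"twist":0},{"fingers":0,"x":0.58,"y":0,"z":0,"twist":0},{"fingers":0,"x":0.63,"y":0,"z":0,"twist":0},{"fingers":0,"x":0.63,"y":0,"z":0,"twist":0}]' 60
```

```text
time: 10.6
position: [0.5734, -0.135, 0.0288]
tool_rot: [-1.456, 1.028, 1.456]
ft_force: [-2.0, -1.0, 1.7]
grip_width: 0.407
```

It's at the predicted seated height, and the side force has dropped. Press a little more to confirm it's on the floor.

```bash
python3 -m creep '[{"fingers":0,"x":0.06,"y":0,"z":0,"twist":0},{"fingers":0,"x":0.12,"y":0,"z":0,"twist":0},{"fingers":0,"x":0.18,"y":0,"z":0,"twist":0},{"fingers":0,"x":0.18,"y":0,"z":0,"twist":0}]' 60
python3 look.py 8
python3 - <<'E'
import cv2
a=cv2.imread("pics/side8.png")[90:200,200:320];cv2.imwrite("pics/s8z.png",cv2.resize(a,None,fx=5,fy=5))
E
```

```text
time: 10.93
position: [0.5737, -0.1349, 0.0286]
tool_rot: [-1.455, 1.025, 1.457]
ft_force: [-21.2, 3.3, 45.3]
grip_width: 0.408
t 10.93 pos [ 0.5737 -0.1349  0.0286] jawyaw 109.58 toolx [ 0.001  0.003 -1.   ] F [-21.2   3.3  45.3] g 0.408
shift units [-0.035  0.067  0.009]
yaw change 0.12 twist units -0.02 alt 35.98 q [-0.22  0.34  0.49  1.8  -0.19  1.05  2.25]
side yel 392 [270. 153.] (array([ 568.7, -127.9]), array([ 82.8, 107.2]), np.float32(19.1))
wrist lamp 599 [256. 239.] (array([ 562.7, -139.3]), array([ 7.4, 19.4]), np.float32(109.5)) 0.0986
wrist lamp 308 [256. 278.] (array([ 582.7, -132.2]), array([ 4. , 19.2]), np.float32(109.5)) 0.0985
wrist yel 6692 [258. 173.] (array([ 552.8, -141.8]), array([71.4, 85.8]), np.float32(109.6))
top yel 276 [345. 208.] (array([ 533.2, -149.3]), array([28.5, 86.2]), np.float32(111.6))
```

View pics/s8z.png

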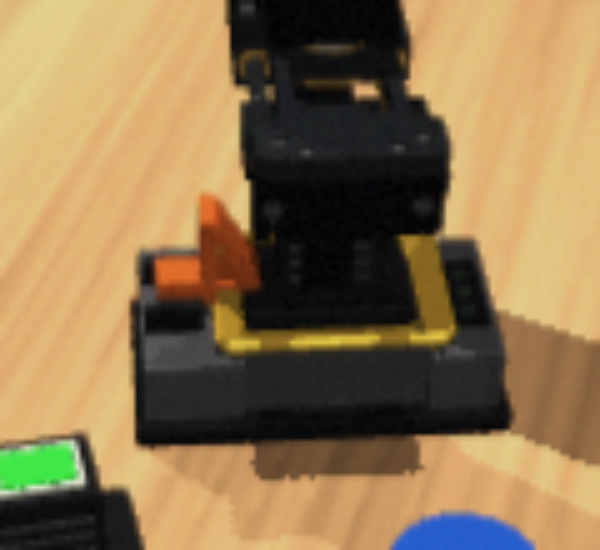

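It's firmly on the floor: 45 N with no further travel, lamp at 98.5 mm, and the catch over the shoulder. Relax the press, open, then lift off.

```bash
python3 -m creep '[{"fingers":0,"x":-0.1,"y":0,"z":0,"twist":0},{"fingers":0,"x":-0.18,"y":0,"z":0,"twist":0},{"fingers":0.8,"x":-0.18,"y":0,"z":0,"twist":0},{"fingers":0.8,"x":-0.18,"y":0,"z":0,"twist":0},{"fingers":0.8,"x":-0.18,"y":0,"z":0,"twist":0},{"fingers":0.8,"x":-0.18,"y":0,"z":0,"twist":0},{"fingers":0.8,"x":-0.18,"y":0,"z":0,"twist":0},{"fingers":0.8,"x":-0.18,"y":0,"z":0,"twist":0},{"fingers":0.8,"x":-0.18,"y":0,"z":0,"twist":0},{"fingers":0.8,"x":-0.18,"y":0,"z":0,"twist":0}]'
```

```text
time: 11.92
position: [0.5734, -0.1345, 0.0282]
tool_rot: [-1.457, 1.027, 1.457]
ft_force: [1.0, 0.5, 0.1]
grip_width: 0.79
```

Released, with zero force. Lift straight up, then move back towards -x to clear the view.

```bash
python3 -m creep '[{"fingers":0.8,"x":-0.4,"y":0,"z":0,"twist":0},{"fingers":0.8,"x":-1,"y":0,"z":0,"twist":0},{"fingers":0.8,"x":-1.9,"y":0,"z":0,"twist":0},{"fingers":0.8,"x":-2.8,"y":0,"z":0,"twist":0},{"fingers":0.8,"x":-3.5,"y":0,"z":0,"twist":0},{"fingers":0.8,"x":-3.5,"y":0.8,"z":-0.8,"twist":0},{"fingers":0.8,"x":-3.5,"y":1.6,"z":-1.6,"twist":0},{"fingers":0.8,"x":-3.5,"y":2.4,"z":-2.4,"twist":0},{"fingers":0.8,"x":-3.5,"y":3,"z":-3,"twist":0},{"fingers":0.8,"x":-3.5,"y":3,"z":-3,"twist":0},{"fingers":0.8,"x":-3.5,"y":3,"z":-3,"twist":0}]'
python3 - <<'E'
from h import *
for n in("side","top"):
    im=viewer.get_image(n);H,S,V=lab(im);W=world_map(im)
    near=np.hypot(W[...,0]-.571,W[...,1]+.136)<.08
    for k,m,h in(("red",((H<6)|(H>174))&(S>150)&(V>60)&near,.097),("green",(H>50)&(H<75)&(S>120)&(V>70)&(W[...,2]>.06),.085),("orange",(H>4)&(H<14)&(S>170)&(V>60)&near&(W[...,2]>.05),.08)):
        for c,a,ce in comps(m,20):
            v,u=np.nonzero(c);print(n,k,a,ce.round(),rect(ray(im,np.c_[u,v],h)),np.median(W[c],0).round(4))
    x0,y0=(270,120) if n=="top" else (190,90)
    a=im["pixels"][y0:y0+115,x0:x0+130,::-1]; cv2.imwrite(f"pics/{n}9.png",np.clip(cv2.resize(a,None,fx=5,fy=5).astype(int)*(2 if n=="top" else 1),0,255).astype(np.uint8))
E
```

```text
time: 12.83
position: [0.4983, -0.2919, 0.1687]
tool_rot: [-1.452, 1.033, 1.451]
ft_force: [0.6, 0.9, -0.7]
grip_width: 0.799
side red 63 [265. 129.] (array([ 573.9, -137.4]), array([15.5, 26.4]), np.float32(16.3)) [ 0.5731 -0.1343  0.0989]
side green 110 [207. 183.] (array([639.4,  50.8]), array([20.9, 27.6]), np.float32(28.8)) [0.6382 0.0534 0.087 ]
side orange 249 [242. 142.] (array([ 620.1, -109.3]), array([43.3, 78.5]), np.float32(105.7)) [ 0.6188 -0.1106  0.0648]
top red 68 [342. 185.] (array([ 574.7, -136.4]), array([14.2, 22. ]), np.float32(20.5)) [ 0.5744 -0.1357  0.0988]
top green 72 [256. 156.] (array([639.2,  51.6]), array([15. , 22.5]), np.float32(26.9)) [0.6388 0.0513 0.0872]
top orange 113 [333. 170.] (array([ 612.1, -120.2]), array([25. , 28.4]), np.float32(115.3)) [ 0.6127 -0.1205  0.0789]
```

View pics/side9.png

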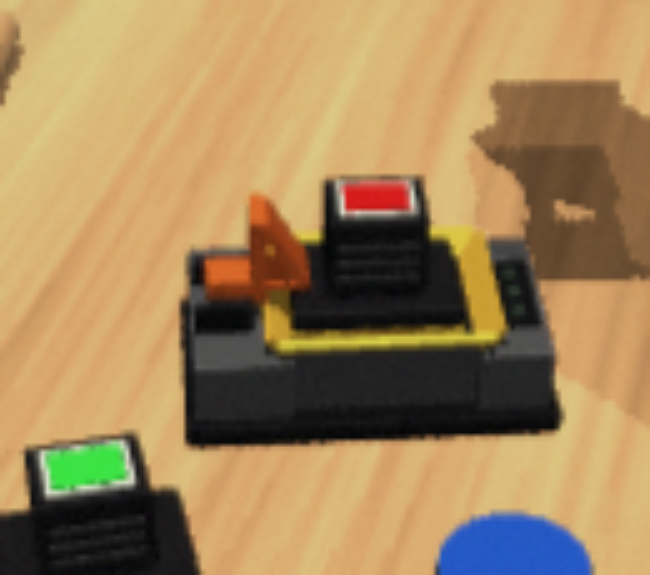

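View pics/top9.png

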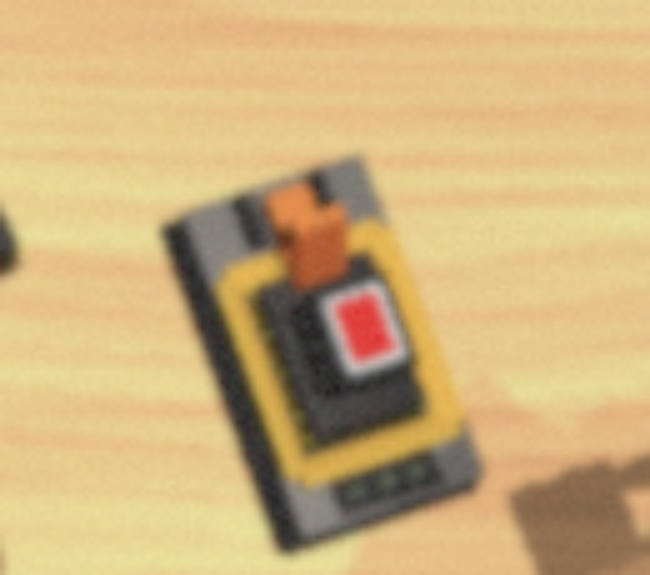

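The lamp sits 12.1 mm higher than it did on the bench, which is exactly the bay floor height. The catch's side-view position matches the start (242,142) against (241,142), the pack is in line, and the green pack hasn't moved. Handing in.

```bash
python3 -c "
from bench import workorder
print(workorder.close_job())"
```

```text
the job is handed in; nothing more can be done
None
```

The red-lamp pack is in the charger bay, pressed home and released. I handed the job in at about 13 s of the 40 s allowed; no verdict is reported.

**Last checks:**
- **Seating:** the lamp is 12.1 mm higher than it was on the bench, and the bay floor is 12 mm up. The final press reached 45 N on the wrist without the pack moving further.
- **Position:** the pack is about 3 mm off the bay centre, mostly towards the catch, against a 10 mm limit. Its angle measured 16° to 20° in the two cameras and the bay is at 19.7°, so it's in line.
- **Catch:** the orange catch is within a pixel of its starting position in the side and top views.
- **Green pack and arm:** the green-lamp pack is within 1 mm of where it started. The gripper is well clear of everything.

**What went wrong or disagreed:**
- **First grasp:** it closed above the pack because the real fingertips end about 37 mm short of the reported TCP. I measured them with the side and wrist cameras, went lower and gripped properly.
- **Catch push:** on the way in, the catch pushed the pack about 3.5 mm sideways, and the funnel absorbed it.
- **Cameras:** the side and top views differed by about 1 to 2 mm throughout.

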